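# Slide the shuttle board into its station notch

### The job

Push the blue board along its rails with a fingertip, without gripping or lifting it, until it drops down into the locating notches at the red-marked station in the middle. The white tape roll must ride along on the board untouched; leave the plain wooden board, the pipe cap on it and the other things round about where they are.

Things in the scene. Friction and masses are not known exactly. Their poses are not given: they have to be found in the camera images.
- shuttle_rails: Fixed shuttle 150 mm wide (x), 560 long (y, along the rails). Origin: centre of its underside, on the table. Two wooden rails, tops 36 mm above the table, 27 to 55 mm either side of the centre line, open at both ends; between them a channel 54 mm wide, its floor 6 mm above the table. Outside each rail a guide strip, 10 mm thick, rises to 50 mm; it is painted red beside the station
- station (a point): Middle of the shuttle, between the rails, level with their tops: where the middle of the blue board must go. Each rail has a 20 mm long, 9 mm deep notch in its inner lane 48 mm to the -y side and one in its outer lane 48 mm to the +y side; they take a board's four feet all at once when it is here, give or take 3 mm, and then stop it. It cannot drop anywhere else
- blue_board: Loose blue board, 106 mm (x) by 120 mm (y, along the rails), 0.3 to 0.65 kg, lying across the rails with 2 mm play to each guide strip, its middle 150 to 190 mm from the station, at either end of the rails. Origin: middle, at the underside of its four feet (7 mm high, 14 long); the slab is 7 to 23 mm above it. Origin 36 mm above the table while riding on the rails, 29 mm when home
- blue_top (a point): Centre of the blue board's top. Its end faces are 60 mm away along the rails, 43 to 59 mm above the table while it rides, 36 to 52 mm when home. Pushed on the outer end face near the centre line at up to 50 mm/s (under 10 N) it slides straight and drops in by its own weight
- white_tape: White roll of sealing tape with a blue core, 51 mm across and 14 mm high, lying loose near the middle of the blue board. Origin: centre of its underside
- wood_board: Plain plywood board of the same size and shape as the blue one, parked at the other end of the rails, its centre 150 to 190 mm from the station. Origin as for the blue board
- pipe_cap: Cream plastic pipe cap, 46 mm across and 33 mm high, standing on the plywood board. Origin: centre of its underside
- red_pliers: Pliers with red handles, 157 mm long and 12 mm high, lying on the table beyond the right end of the rails. Origin: centre of their underside
- black_tape: Black roll of tape, 65 mm across and 18 mm high, lying on the table beyond the left end of the rails. Origin: centre of its underside
Things that resemble listed ones, but are neither listed nor needed, are in the scene too. Several things have the shape of the white_tape; the one meant has the colours described above.

How it is judged:
By the outcome, as a careful person would: the job done as asked, in the order asked, and still so for the second after the job is handed in, with the robot touching nothing.
It also fails if it takes over 37 s, if anything falls off the work surface, if the arm or the gripper's body presses on something with over 40 N, if the wrist force passes 120 N, or if a joint passes its speed limit or range.

### The arm

A 7-joint arm with a two-finger parallel gripper is mounted at the origin on a cart in front of the work surface, level with it; the furniture and walls round the work are solid. World frame = base frame: x ahead of the robot, y to its left, z up, the work surface at z = 0. Lengths are in m, angles in rad, forces in N, time in s.
With the tool pointing down it reaches from about 0.425 to 0.975 m from the base axis. Payload 16.7 kg.
Tool frame: the origin (TCP) lies midway between the tips of the shut fingers; the grasp point (between the pads) lies 19 mm behind it (env.tcp_to_grasp is the distance from the TCP to the grasp point, in m); z points along the fingers, y is the line along which they close (so a half turn about z gives the same grasp; the last joint's range is limited). The gripper opens to 85 mm and grips with 20 to 120 N. Pads are 22 mm wide; open, the fingers measure 114 mm over their backs; the gripper's body (76 mm by 85 mm) begins 54 mm behind the grasp point. The pads swing forward as they close: fully open they stand 13 mm farther back than shut.
Start: joints at [1.081, 0.426, 0.074, 1.606, -0.034, 1.111, -0.067], TCP at [0.226, -0.636, 0.231] pointing down, gripper open.
Joint ranges: [-2.85, 2.85], [-0.5, 2.14], [-1.23, 1.37], [0.21, 2.46], [-1.02, 4.16], [0.16, 2.05], [-2.73, 2.73]. Speed limits (rad/s): [1.89, 1.89, 2.39, 2.39, 3.01, 3.01, 3.01].

### API

Orientations are given as a unit quaternion [x, y, z, w].
In Python, from station import env, imaging, workorder gives the robot as it stands.
- The arm moves only by the tool send_rows, never from a script. Its argument "moves" is one flat list of numbers, 6 for each row, row after row: the shift along the tool's x, y, z in cm, then the turn, a rotation vector about the tool's x, y, z in degrees. In form: [dx, dy, dz, rx, ry, rz, dx, dy, dz, rx, ry, rz, ...]. A call has 1 to 20 rows; each row shifts and turns the commanded pose from where the row before left it, along the tool's axes as they then stand; what a row does not reach is not made up. A row lasts 1/10 s, in which the tool goes at most 50 mm and 8.59 degrees, less where a joint would pass 70% of its speed; a pose out of reach is approached as far as the arm can. A call with a gripper value outside its range is refused whole. "claw" is the opening, from -1 (shut) to 1 (fully open), so that 0 is half open, set as the call begins (left out, the last holds). The fingers move at their own pace and stop on an object; "squeeze" is the grip in N (left out, the last holds). Time passes only in rows, so rows that do not move let the fingers close. It gives the time, the measured TCP pose, the force, the opening and the grip force at its end, in the units of the state.
- env.sense(): the state, without advancing time (a new reading comes with each control period).
- imaging.camera(name): name is "scene" or "top"; returns a dict with "pixels" (420x560x3 uint8, red, green, blue), "range_z" (420x560 float32, m along the optical axis (not along the pixel's ray), 0 where there is no reading), "intrinsics" (3x3 intrinsics, pixels), "k1" (the pictures are not rectified: a ray, as slopes to the right and down, at radius r is drawn at 1 + k1 r^2 times it, then the intrinsics apply), "rvec" (rotation vector, rad) and "tvec" (3), from world to camera coordinates, as OpenCV has them. Camera axes: x right, y down, z forward; pixel columns grow to the right and rows downward; lengths in m; the calibration is good to about 2 mm. A picture is of the moment at which its call begins.
- workorder.close_job(): hands the job in; it is judged then, once.
The state is a dict: "time_s": time; "joints": joint angles; "qd": joint speeds; "tau": joint torques, N m; "tcp_pos": TCP position; "tool_rot": TCP orientation; "contact_force": force on the tool from outside, world axes, zero at the start; "ft_torque": the same for the moment, N m; "opening": finger opening in m; "gripper_force": force on a finger pad.
Only numpy, scipy, OpenCV 4.12 (cv2) and the standard library are available. Lean on these libraries where they do the work, as an engineer would, in place of code of your own. Each camera call takes 0.05 s, during which the arm holds its last target. There are 200 camera calls.

## Working session

There is one attempt and no reset: what is moved stays moved. The work goes in short steps, Python scripts to look and compute and a tool call to move; the robot and the scene stay as the last step left them, time stands still between calls to the robot, and variables do not carry over. Pictures are saved under pics/ and viewed, at most 10 in all, crops included, and the job is handed in when it is done.

Besides the shell and the picture viewer there is one more tool, called as name(argument=value, ...) on one line, values as JSON. send_rows: Moves the arm, as the interface text tells. Its arguments: {"type":"object","properties":{"moves":{"type":"array"},"claw":{"type":"number"},"squeeze":{"type":"number"}},"required":["moves"]}

```bash
mkdir -p pics; cat > h.py <<'E'
import numpy as np,cv2
from station import env,imaging,workorder
def cloud(c):
    K=c["intrinsics"];z=c["range_z"];h,w=z.shape
    u,v=np.meshgrid(np.arange(w),np.arange(h))
    x=(u-K[0,2])/K[0,0];y=(v-K[1,2])/K[1,1];a,b=x.copy(),y.copy()
    for _ in range(8):
        s=1+c["k1"]*(a*a+b*b);a=x/s;b=y/s
    P=np.stack([a*z,b*z,z],-1);R=cv2.Rodrigues(np.array(c["rvec"],float))[0]
    return (P-np.array(c["tvec"]).ravel())@R
E
python3 - <<'E'
from h import *
for n in("scene","top"):
    c=imaging.camera(n);np.savez(f"{n}0.npz",p=c["pixels"],w=cloud(c),z=c["range_z"])
    cv2.imwrite(f"pics/{n}0.png",c["pixels"][:,:,::-1])
s=env.sense();print(s["time_s"],s["tcp_pos"],s["tool_rot"],s["contact_force"],s["opening"])
E
```

```text
0.1 [ 0.22544891 -0.63584955  0.23067104] [ 9.85520048e-01  1.69557937e-01 -1.34088805e-04 -5.68794633e-04] [-0.31211485  0.63094574 -0.20253653] 0.08512643995262693
```

View pics/scene0.png

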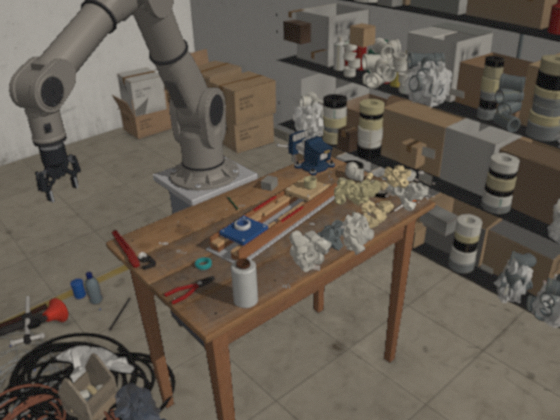

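View pics/top0.png

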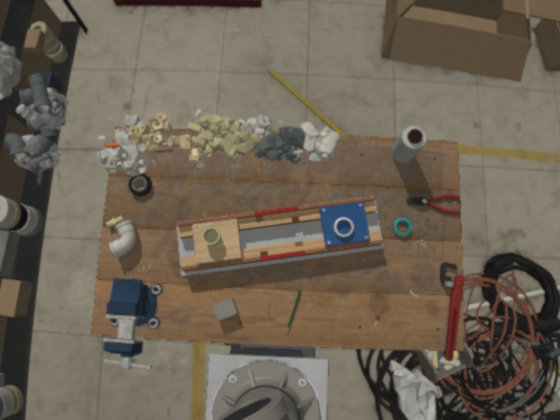

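The top view shows the blue board with the white roll at about (345,225), at the right (-y) end. The plywood board with the cap is at (215,240), the teal roll at (403,227), and the red station strips at (277,211) and (282,256). The pliers at (433,203) and the bottle at (408,145) lie to the right.

```bash
cat >> h.py <<'E'
def measure(p,w):
    hsv=cv2.cvtColor(p,cv2.COLOR_RGB2HSV)
    X,Y,Z=w[...,0],w[...,1],w[...,2]
    roi=(X>.3)&(X<.9)&(Y>-.5)&(Y<.5)
    H,S,V=[hsv[...,i].astype(int) for i in range(3)]
    out={}
    out["blue"]=roi&(H>100)&(H<125)&(S>120)&(Z>.02)&(Z<.075)&(Y<.2)
    out["red"]=roi&((H<6)|(H>174))&(S>150)&(Z>.035)&(Z<.06)
    out["teal"]=roi&(H>80)&(H<98)&(S>100)&(Z>-.02)&(Z<.05)
    return out
E
python3 - <<'E'
from h import *
for n in("top","scene"):
    d=np.load(n+"0.npz");p,w=d["p"],d["w"]
    for k,m in measure(p,w).items():
        m=m.astype(np.uint8);N,l,st,_=cv2.connectedComponentsWithStats(m)
        for i in range(1,N):
            if st[i,4]<25: continue
            q=w[l==i]
            r=cv2.minAreaRect((q[:,:2]*1000).astype(np.float32))
            print(n,k,st[i],np.median(q,0).round(4),[np.round(a,1) for a in r])
    # rails/structure extent: heights 0.03..0.056 around
    if n=="top":
        X,Y,Z=w[...,0],w[...,1],w[...,2]
        m=((Z>.027)&(Z<.08)&(X>.35)&(X<.75)&(Y<.42)&(Y>-.4)).astype(np.uint8)
        N,l,st,_=cv2.connectedComponentsWithStats(m)
        i=1+np.argmax(st[1:,4]);q=w[l==i];r=cv2.minAreaRect((q[:,:2]*1000).astype(np.float32));print("rails",r)
        t=(Z>.01)&(Z<.3)&(X>.3)&(X<.85)&(Y<-.1)&(Y>-.6)
        N,l,st,_=cv2.connectedComponentsWithStats(t.astype(np.uint8))
        for i in range(1,N):
            if st[i,4]>15:q=w[l==i];print("obst",st[i],q.min(0).round(3),q.max(0).round(3))
        print("table z",np.median(Z[(X>.35)&(X<.8)&(abs(Y)<.4)]))
E
```

```text
top blue [ 320  203   48   43 1197] [ 0.5152 -0.1861  0.0592] [array([ 508.2, -184.8]), array([103.4, 116.5]), np.float64(10.5)]
top blue [338 221  12  12 114] [ 0.499  -0.1822  0.0585] [array([ 499. , -182.8]), array([30. , 29.4]), np.float64(46.7)]
top red [254 207  45   9 167] [ 0.5352 -0.0025  0.0508] [array([535.5,  -2.6]), array([ 10.2, 119. ]), np.float64(10.3)]
top red [260 251  45   9 158] [ 0.4171 -0.0227  0.0506] [array([417.8, -23.8]), array([ 10.4, 116.7]), np.float64(10.2)]
top teal [393 218  18  18 149] [ 0.5149 -0.3525  0.0125] [array([ 514.7, -351.2]), array([48.7, 48.7]), np.float64(1.2)]
rails ((476.79010009765625, -12.757110595703125), (132.05064392089844, 539.2516479492188), 10.488554954528809)
obst [392 125  35  38 877] [ 0.7   -0.392  0.01 ] [ 0.772 -0.323  0.139]
obst [314 126  27  39 688] [ 0.671 -0.169  0.025] [ 0.779 -0.1    0.108]
obst [431 194  25   7  55] [ 0.594 -0.509  0.01 ] [ 0.615 -0.437  0.018]
obst [ 311  196   72   60 2916] [ 0.426 -0.289  0.01 ] [ 0.59  -0.1    0.078]
obst [410 196  21  10  77] [ 0.579 -0.434  0.01 ] [ 0.604 -0.377  0.015]
obst 
[... 232 characters left out ...]
 45 522] [ 0.301 -0.524  0.01 ] [ 0.42  -0.459  0.029]
table z 0.003009423816780171
scene blue [238 221   9   4  27] [ 0.4824 -0.1738  0.0647] [array([ 484.6, -172.9]), array([25.8, 17.1]), np.float64(44.5)]
scene blue [220 220  47  24 463] [ 0.5312 -0.2105  0.0591] [array([ 512.6, -193.4]), array([108.8, 121.1]), np.float64(9.0)]
scene red [254 196  22  15  67] [ 0.4203 -0.0245  0.0508] [array([420.3, -28.5]), array([ 21. , 121.5]), np.float64(8.0)]
scene red [281 206  22  16  65] [ 0.5396 -0.0129  0.051 ] [array([538.8,  -5. ]), array([ 17.1, 117.3]), np.float64(8.3)]
scene teal [195 258  16  12 126] [ 0.519  -0.3579  0.0118] [array([ 517.1, -356.3]), array([47.5, 50.9]), np.float64(64.3)]
```

send_rows(moves=[1.5,-0.9,0,0,0,0,3,-1.7,0,0,0,0,3.5,-2,0,0,0,0,3.5,-2,0,0,0,0,3.5,-2,0,0,0,0,3.5,-2,0,0,0,0,3.5,-2,0,0,0,0,3.5,-2,0,0,0,0,3.5,-2,0,0,0,0,3.5,-2,0,0,0,0,3.5,-2,0,0,0,0,2.5,-1.6,0,0,0,0,1,-1,0,0,0,0,0,0,0,0,0,-4,0,0,0,0,0,-8,0,0,0,0,0,-8,0,0,0,0,0,-8,0,0,0,0,0,-8,0,0,0,0,0,-8,0,0,0,0,0,-8], claw=-1, squeeze=60)

```text
time_s: 2.1
tcp_pos: [0.5197, -0.2855, 0.2312]
tool_rot: [0.81, 0.587, -0.0, -0.0]
contact_force: [0.3, -0.8, -0.2]
opening: 0.0002
gripper_force: 0.0
```

send_rows(moves=[0,0,0,0,0,-8,0,0,0,0,0,-8,0,0,0,0,0,-8,0,0,0,0,0,-5,0,0,0,0,0,0,0,0,0,0,0,0])

```text
time_s: 2.7
tcp_pos: [0.5199, -0.2856, 0.2312]
tool_rot: [0.641, 0.768, -0.0, -0.0]
contact_force: [0.5, 0.1, -0.5]
opening: 0.0001
gripper_force: 0.0
```

```bash
cat > rel.py <<'E'
from h import *
from scipy.spatial.transform import Rotation as R
s=env.sense();r=R.from_quat(s["tool_rot"]);M=r.as_matrix()
print(s["time_s"],s["tcp_pos"].round(4),"F",s["contact_force"].round(2),s["opening"])
d=np.array([-.18,.984,0])
G=np.c_[d,[.984,.18,0],[0,0,-1]]
print("turn deg",np.degrees(R.from_matrix(M.T@G).as_rotvec()).round(2))
f=np.array([.5082,-.1848,0])-d*.100;f[2]=.046
print("to pre cm (in goal axes)",(100*G.T@(f-s["tcp_pos"])).round(2))
E
python3 rel.py
```

```text
2.7 [ 0.5199 -0.2856  0.2312] F [ 0.47  0.1  -0.5 ] 9.371636369524574e-05
turn deg [-0.02 -0.   -0.04]
to pre cm (in goal axes) [ 0.13  0.66 18.52]
```

send_rows(moves=[0,0.3,1.5,0,0,0,0,0.3,2.5,0,0,0,0,0,3,0,0,0,0,0,3,0,0,0,0,0,3,0,0,0,0,0,2.5,0,0,0,0,0,1.5,0,0,0,0,0,1,0,0,0,0,0,0.5,0,0,0,0,0,0,0,0,0,0,0,0,0,0,0])

```text
time_s: 3.8
tcp_pos: [0.5267, -0.2846, 0.0471]
tool_rot: [0.639, 0.769, 0.0, 0.001]
contact_force: [-1.0, -0.4, -0.1]
opening: -0.0004
gripper_force: 0.0
```

```bash
python3 rel.py; python3 - <<'E'
from h import *
c=imaging.camera("top");cv2.imwrite("pics/t1.png",cv2.resize(c["pixels"][170:300,160:430,::-1],None,fx=2.9,fy=2.9))
E
```

```text
3.8 [ 0.5267 -0.2846  0.0471] F [-1.04 -0.39 -0.08] -0.00039694468827303827
turn deg [0.06 0.04 0.14]
to pre cm (in goal axes) [ 0.15 -0.03  0.11]
```

View pics/t1.png

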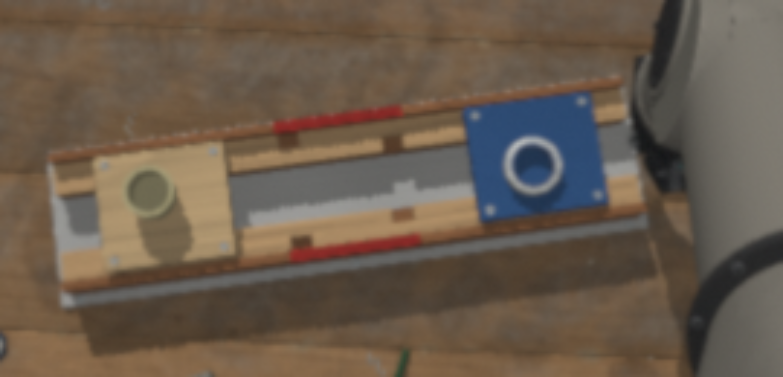

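The crop shows the fingertip just off the blue board's outer face, near (650,140). The board is at (536,158), so I can start the push.

send_rows(moves=[0.3,0,0.1,0,0,0,0.5,0,0,0,0,0,0.5,0,0,0,0,0,0.4,0,0,0,0,0,0.3,0,0,0,0,0,0.2,0,0,0,0,0,0.2,0,0,0,0,0,0.2,0,0,0,0,0,0.2,0,0,0,0,0,0.2,0,0,0,0,0,0.2,0,0,0,0,0,0.2,0,0,0,0,0,0.2,0,0,0,0,0,0.2,0,0,0,0,0,0.3,0,0,0,0,0,0.3,0,0,0,0,0,0.3,0,0,0,0,0])

```text
time_s: 5.55
tcp_pos: [0.5176, -0.2379, 0.0453]
tool_rot: [0.639, 0.769, 0.0, -0.0]
contact_force: [0.2, -1.9, -0.4]
opening: -0.0001
gripper_force: 1.2
```

```bash
cat > chk.py <<'E'
import sys
from h import *
d=np.array([-.18,.984]);n=np.array([.984,.18])
c=imaging.camera("top");p,w=c["pixels"],cloud(c)
m=measure(p,w)["blue"].astype(np.uint8);N,l,st,_=cv2.connectedComponentsWithStats(m)
i=1+np.argmax(st[1:,4]);q=w[l==i];r=cv2.minAreaRect((q[:,:2]*1000).astype(np.float32))
e=np.array(r[0])/1000-[.4766,-.0132]
print("blue",r,"z",np.median(q[:,2]).round(4),"along mm",e@d*1000,"across",e@n*1000)
cen=q[:,:2]@d; print("leading edge along mm",(np.percentile(cen,99.5)-np.array([.4766,-.0132])@d)*1000)
s=env.sense();t=s["tcp_pos"][:2]-[.4766,-.0132]
print(s["time_s"],"tcp along",t@d*1000,"across",t@n*1000,"z",s["tcp_pos"][2],"F",s["contact_force"])
if len(sys.argv)>1: cv2.imwrite(sys.argv[1],cv2.resize(p[170:300,160:430,::-1],None,fx=2.9,fy=2.9))
E
python3 chk.py
```

```text
blue ((504.5291442871094, -167.7992401123047), (104.18187713623047, 117.76956176757812), 10.843460083007812) z 0.0591 along mm -157.15289824218752 across -0.3455852416992388
leading edge along mm -98.68369187629914
5.6 tcp along -227.94007372836703 across -0.04924350581897902 z 0.045328692687471916 F [ 0.37615132 -2.4319789  -0.62357303]
```

send_rows(moves=[0.2,0,0,0,0,0,0.3,0,0,0,0,0,0.4,0,0,0,0,0,0.4,0,0,0,0,0,0.4,0,0,0,0,0,0.4,0,0,0,0,0,0.4,0,0,0,0,0,0.4,0,0,0,0,0,0.4,0,0,0,0,0,0.4,0,0,0,0,0,0.4,0,0,0,0,0,0.4,0,0,0,0,0,0.4,0,0,0,0,0,0.4,0,0,0,0,0,0.4,0,0,0,0,0,0.4,0,0,0,0,0,0.4,0,0,0,0,0,0.4,0,0,0,0,0,0.4,0,0,0,0,0,0.4,0,0,0,0,0])

```text
time_s: 7.6
tcp_pos: [0.5035, -0.1621, 0.0453]
tool_rot: [0.639, 0.769, -0.0, -0.0]
contact_force: [0.1, -2.0, -0.6]
opening: -0.0
gripper_force: 1.3
```

send_rows(moves=[0.4,0,0,0,0,0,0.4,0,0,0,0,0,0.4,0,0,0,0,0,0.4,0,0,0,0,0,0.4,0,0,0,0,0,0.4,0,0,0,0,0,0.4,0,0,0,0,0,0.4,0,0,0,0,0,0.4,0,0,0,0,0,0.4,0,0,0,0,0,0.4,0,0,0,0,0,0.3,0,0,0,0,0,0.3,0,0,0,0,0,0.2,0,0,0,0,0,0.2,0,0,0,0,0])

```text
time_s: 9.1
tcp_pos: [0.4937, -0.1093, 0.0454]
tool_rot: [0.639, 0.769, 0.0, 0.0]
contact_force: [0.5, -3.2, -1.5]
opening: -0.0
gripper_force: 1.2
```

```bash
python3 chk.py pics/t2.png
```

```text
blue ((479.6415100097656, -34.314327239990234), (103.51631927490234, 105.9367904663086), 11.133453369140625) z 0.0593 along mm -21.3239698059082 across -0.8077330535888896
leading edge along mm 31.15688410760735
9.15 tcp along -97.30523888418978 across -0.4662746668432794 z 0.04531723850432888 F [ 0.37694409 -0.50742663 -0.95308946]
```

View pics/t2.png

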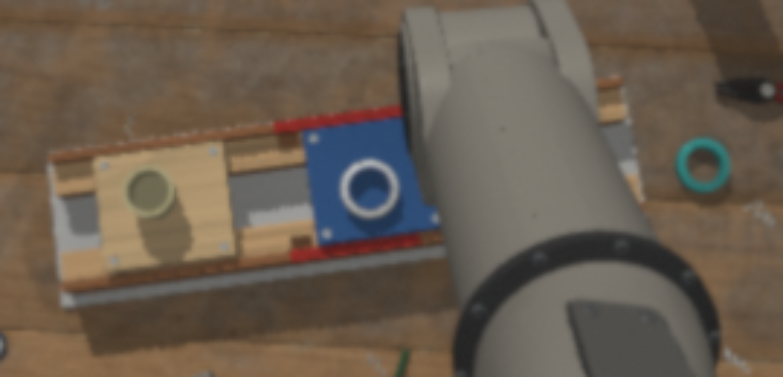

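The board is near (370,182) in the crop with the roll still on it. It's about 26 mm short of the station, so I'll go slowly from here.

send_rows(moves=[0.2,0,0,0,0,0,0.3,0,0,0,0,0,0.3,0,0,0,0,0,0.3,0,0,0,0,0,0.3,0,0,0,0,0,0.2,0,0,0,0,0,0.2,0,0,0,0,0,0.2,0,0,0,0,0,0.2,0,0,0,0,0,0.1,0,0,0,0,0])

```text
time_s: 10.15
tcp_pos: [0.4895, -0.0864, 0.0453]
tool_rot: [0.639, 0.769, 0.0, -0.0]
contact_force: [0.5, -0.6, -0.8]
opening: -0.0
gripper_force: 0.0
```

```bash
python3 chk.py
```

```text
blue ((475.35009765625, -8.54840087890625), (104.03665161132812, 101.71170043945312), 11.224735260009766) z 0.0529 along mm 4.80215595703125 across -0.3926160644531228
leading edge along mm 54.43545916600175
10.2 tcp along -74.26247363514982 across -0.48314281911560614 z 0.04534317826201838 F [0.28548684 0.66278902 0.25556785]
```

The board's top fell from 59 to 53 mm, so it has dropped in. I'll back off and lift clear.

send_rows(moves=[-0.3,0,0,0,0,0,-0.8,0,0,0,0,0,-1,0,0,0,0,0,-1,0,-0.5,0,0,0,-1,0,-1.5,0,0,0,-1,0,-2.5,0,0,0,-2,0,-3,0,0,0,-3,0,-3,0,0,0,-3,0,-3,0,0,0,-3,0,-2,0,0,0,-3,0,0,0,0,0,-3,0,0,0,0,0,-2,0,0,0,0,0,-1,0,0,0,0,0,0,0,0,0,0,0])

```text
time_s: 11.7
tcp_pos: [0.5351, -0.3344, 0.2]
tool_rot: [0.64, 0.769, 0.0, -0.0]
contact_force: [0.2, -0.9, 0.7]
opening: -0.0002
gripper_force: 0.0
```

```bash
python3 chk.py pics/t3.png; python3 - <<'E'
from h import *
c=imaging.camera("top");w=cloud(c);m=measure(c["pixels"],w)["blue"];q=w[m&(abs(w[...,1]+.013)<.08)]
A=np.c_[q[:,:2]-q[:,:2].mean(0),np.ones(len(q))];print("plane",np.linalg.lstsq(A,q[:,2],rcond=None)[0])
E
```

```text
blue ((477.17266845703125, -16.043075561523438), (103.33951568603516, 116.09339904785156), 10.22602653503418) z 0.0522 along mm -2.9006666748046848 across 0.05175216064452624
leading edge along mm 53.990897526583474
11.75 tcp along -325.2877391526265 across 0.14102633178170612 z 0.20002109985057612 F [ 0.38652426  0.81479393 -0.15668668]
plane [-0.00344397  0.00189335  0.05210725]
```

View pics/t3.png

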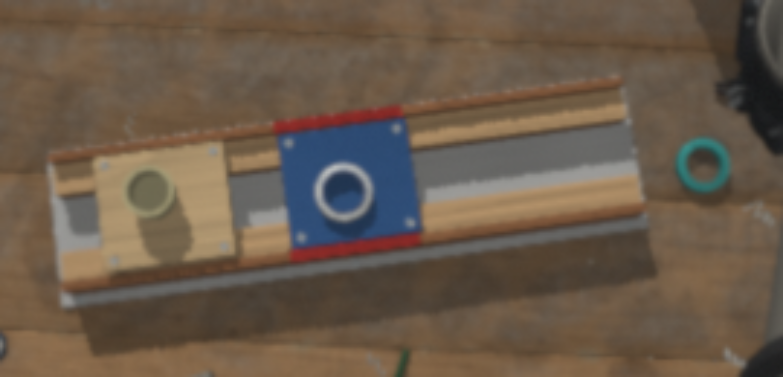

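The blue board lies flat at the red station, at (350,183) in the crop, with its top at 52 mm. The roll is on it at (344,192), and the plywood board and cap haven't moved.

```bash
python3 -c "
from station import workorder;print(workorder.close_job())"
```

```text
the job is handed in; nothing more can be done
None
```

The blue board is seated flat in the notches at the red station with the white tape roll still on it; nothing else was moved, and the job is handed in at about 12 s (verdict not shown).

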